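Draw the press's locking pin and park it in its notch

TASK

The small eyelet press is pinned for storage. Draw its locking pin out of the slanting guide block and park it in the notch of the pin rest beside it: slide the pin's thin neck into the notch from the open side, all the way in, and leave it hanging upright with its collar lying on the notched plate. Leave the thread spool, the chisel and the sanding block in front standing or lying where they are.

Things in the scene. Friction and masses are not known exactly. Their poses are not given: they have to be found in the camera images.
- press: Grey C-shaped eyelet press, fixed. Origin on the desk under its guide block; x runs from its open front to the column at the back, z up. Base 175 x 90 x 18 mm (x -45 to 130). Head 50 mm wide overhangs to x = -22, underside 222 mm high, top 292: it hangs 130 mm above the pin's knob, so an upright gripper does not fit; come in along the slanting bore's axis, from the front. Lever at right, 360 high.
- bore_mouth (a point): Centre of the upper mouth of the 14 mm bore, on the top face of the guide block (44 x 44 x 36 mm, with cheeks 61 mm wide) at the press's front; the pin's collar lies here at the start. Axes as the press. The bore leans 35 degrees from vertical, upper end to the front: its upward axis in press axes is (-0.574, 0, 0.819).
- pin_knob (a point): Middle of the pin's knob, on its axis; z points from tip to knob. Round loose pin, 96 mm, 80 g. From the tip: shank 12 mm thick, 34 long; neck 8 thick, 14 long; collar 26 across, 4 thick; metal knob with dark rings, 16 across, 44 long: grip it across, at any angle about the axis. Only its weight holds it in the bore (1 mm play); 48 mm of travel along the axis brings the tip out.
- pin_collar (a point): Point on the pin's axis at the underside of its collar (the top of the neck), 28 mm from pin_knob towards the tip. Same axes as pin_knob.
- rest: Pin rest, fixed: wooden foot 90 x 70 x 16 mm, pillar at the back, level steel plate 62 mm wide, 5 thick, top 90 mm high, nothing above it. Notch 12 mm wide, open to -x, flared mouth about 34 mm before the seat, parallel for the last 18. Origin on the desk under the seat; x from mouth to closed end, z up. Only the pin's neck fits: enter with the collar's underside 0 to 9 mm above the plate.
- rest_seat (a point): Centre of the seat at the notch's inner end, level with the plate's top: the pin's axis is here when it is fully in (the end wall is 6 mm further on, so the neck touches it 2 mm further). Axes as the rest.
- thread_spool: Brown thread spool standing on the desk, 35 mm across, 44 mm high; bystander. Origin: centre of its underside.
- fork_chisel: Steel pricking chisel lying on the desk, 112 x 18 x 10 mm; bystander. Origin: centre of its underside.
- sander: Brown sanding block, 35 x 55 x 22 mm; bystander. Origin: centre of its underside.

How it is judged:
On the way:
1. the pin is drawn clear of the bore (distance between pin_collar and bore_mouth above 0.055 m), for 0.1 s.
At the end, for the whole second after the job is handed in: The pin hangs in the rest's notch: its axis within 8 mm of the seat at the notch's inner end, the underside of its collar within 4 mm of the plate's top, knob up and within 0.15 rad of vertical, released and staying there (horizontal distance between pin_collar and rest_seat below 0.008 m and z of pin_collar in the frame of rest between 0.086 and 0.094 m and angle between pin_collar's own z axis and vertical below 0.15 rad); the robot touches nothing.
It fails at once if a loose bystander is pushed more than 30 mm from its place (distance of any of thread_spool, fork_chisel, sander from where it was at the start of the episode above 0.03 m).
It fails at once if the thread spool is tipped over (angle between thread_spool's own z axis and vertical above 0.5 rad).
It also fails if it takes over 40 s, if anything falls off the work surface, if the arm or the gripper's body presses on something with over 40 N, if the wrist force passes 120 N, or if a joint passes its speed limit or range.

ROBOT

A 7-joint arm with a two-finger parallel gripper is mounted at the origin on a cart in front of the work surface, level with it; the furniture and walls round the work are solid. World frame = base frame: x ahead of the robot, y to its left, z up, the work surface at z = 0. Lengths are in m, angles in rad, forces in N, time in s.
With the tool pointing down it reaches from about 0.425 to 0.925 m from the base axis. Payload 6.8 kg.
Tool frame: the origin (TCP) lies at the very end of the fingers, on their centre line; the grasp point (between the pads) lies r.pinch_z behind it (r.pinch_z is the distance from the TCP to the grasp point, in m); z points along the fingers, y is the line along which they close (so a half turn about z gives the same grasp; the last joint's range is limited). The gripper opens to 85 mm and grips with 20 to 120 N. Pads are 22 mm wide; open, the fingers measure 114 mm over their backs; the gripper's body (76 mm by 85 mm) begins 54 mm behind the grasp point. The pads swing forward as they close: fully open they stand 13 mm farther back than shut.
Start: joints at [-1.387, 0.477, 0.022, 1.555, -0.011, 1.109, -0.083], TCP at [0.194, 0.646, 0.231] pointing down, gripper open.
Joint ranges: [-2.96, 2.96], [-0.34, 2.1], [-1.41, 1.46], [0.24, 2.44], [-1.37, 4.51], [0.17, 1.92], [-2.96, 2.96]. Speed limits (rad/s): [2.39, 2.39, 3.14, 3.14, 3.14, 3.14, 3.14].

INTERFACE

Orientations are given as a rotation vector (axis times angle).
In Python, from bench import status, grab_frame, camera_model, r gives the robot as it stands. The module is installed in compiled form; this text tells all that it offers.
- The arm moves only by the shell command python3 -m creep 'ROWS' [FORCE]. ROWS is text: rows parted by semicolons, each of 7 numbers parted by spaces: the turn, a rotation vector about the tool's x, y, z in rad, then the shift along the tool's x, y, z in mm, then the opening, from -1 (shut) to 1 (fully open). In form: rx ry rz tx ty tz fingers; .... A call has 1 to 10 rows; each row is the pose to reach, as a shift and turn from the pose commanded when the call began, along the tool's axes at that moment; what a row does not reach only later rows make up. A row lasts 1/8 s, in which the tool goes at most 62.5 mm and 10.7 degrees, less where a joint would pass 70% of its speed; a pose out of reach is approached as far as the arm can. A call with a gripper value outside its range is refused whole. The fingers move at their own pace and stop on an object; FORCE is the grip in N (left out, the last holds). Time passes only in rows, so rows that repeat a pose let the fingers close. It gives the time, the measured TCP pose, the force, the opening and the grip force at its end, in the units of the state.
- status.get_obs(): the state, without advancing time (a new reading comes with each control period).
- grab_frame(name): name is "side" or "top"; returns (picture, depth): 480x640x3 uint8, red, green, blue; 480x640 float32, m along the optical axis (not along the pixel's ray), 0 where there is no reading.
- camera_model(name): a dict with "K" (3x3 intrinsics, pixels), "D" ([k1, k2, p1, p2, k3] as OpenCV has them; the pictures are not rectified), "rvec" (rotation vector, rad) and "tvec" (3), from world to camera coordinates, as OpenCV has them. Camera axes: x right, y down, z forward; pixel columns grow to the right and rows downward; lengths in m; the calibration is good to about 2 mm. A picture is of the moment at which its call begins. camera_model takes no time and is no camera call.
- r.hand_in(): hands the job in; it is judged then, once.
The state is a dict: "clock": time; "joints": joint angles; "qvel": joint speeds; "tau": joint torques, N m; "tcp_pos": TCP position; "orientation": TCP orientation; "contact_force": force on the tool from outside, world axes, zero at the start; "moment": the same for the moment, N m; "grip_width": finger opening in m; "gripper_force": force on a finger pad.
Only numpy, scipy, OpenCV 4.12 (cv2) and the standard library are available. Lean on these libraries where they do the work, as an engineer would, in place of code of your own. Each camera call takes 0.05 s, during which the arm holds its last target. There are 200 camera calls.

## Working session

There is one attempt and no reset: what is moved stays moved. The work goes in short steps, Python scripts to look and compute and a shell command to move; the robot and the scene stay as the last step left them, time stands still between calls to the robot, and variables do not carry over. Pictures are saved under pics/ and viewed, at most 13 in all, crops included, and the job is handed in when it is done.

```bash
mkdir -p pics; cat > h.py <<'E'
import numpy as np, cv2
from bench import status, grab_frame, camera_model, r
from scipy.spatial.transform import Rotation as R
def cloud(name, depth):
    m=camera_model(name);K=np.array(m["K"],float);D=np.array(m["D"],float)
    Rw=cv2.Rodrigues(np.array(m["rvec"],float))[0];t=np.array(m["tvec"],float).ravel()
    v,u=np.mgrid[0:480,0:640]
    p=cv2.undistortPoints(np.stack([u,v],-1).reshape(-1,1,2).astype(float),K,D).reshape(480,640,2)
    c=np.dstack([p*depth[...,None],depth])
    return (c-t)@Rw
def proj(name,P):
    m=camera_model(name)
    return cv2.projectPoints(np.array(P,float).reshape(-1,1,3),np.array(m["rvec"],float),np.array(m["tvec"],float),np.array(m["K"],float),np.array(m["D"],float))[0].reshape(-1,2)
E
python3 - <<'E'
from h import *
for n in("side","top"):
    p,d=grab_frame(n); cv2.imwrite(f"pics/{n}0.png",p[...,::-1]); np.savez(f"{n}0.npz",p=p,d=d)
    m=camera_model(n);Rw=cv2.Rodrigues(np.array(m["rvec"],float))[0]
    print(n,-Rw.T@np.ravel(m["tvec"]),Rw[2],m["K"])
s=status.get_obs();print(s,r.pinch_z)
E
```

```text
side [0.46550189 0.65532053 0.63238831] [ 0.07744289 -0.8140381  -0.57562537] [[547.85429744   0.         310.48286107]
 [  0.         547.85429744 238.67100445]
 [  0.           0.           1.        ]]
top [ 0.39062242 -0.11323941  1.04103985] [ 0.12130263  0.00570163 -0.9925992 ] [[559.664567     0.         323.27366224]
 [  0.         559.664567   240.21211739]
 [  0.           0.           1.        ]]
{'clock': 0.1, 'joints': array([-1.38711651,  0.47771856,  0.02231293,  1.55631825, -0.01149998,
        1.10927723, -0.0830719 ]), 'qvel': array([-0.00171979, -0.00102568, -0.00087017, -0.00264108, -0.00044038,
        0.00021767, -0.00031459]), 'tau': array([ 3.60236125e-03, -5.97758389e+01,  1.61335196e+00, -2.81954384e+01,
        1.27917901e-02,  5.04034309e-03,  2.89143856e-06]), 'tcp_pos': array([0.19401259, 0.64598403, 0.23043609]), 'orientation': array([-4.56567019e-01, -3.10810608e+00,  2.49496094e-03]), 'contact_force': array([ 0.82883315, -0.33510491, -0.38845158]), 'moment': array([ 0.04714023, -0.04302691, -0.03669271]), 'gripper_force': 0.0, 'grip_width': 0.08522053448915133} 0.0187
```

View pics/side0.png

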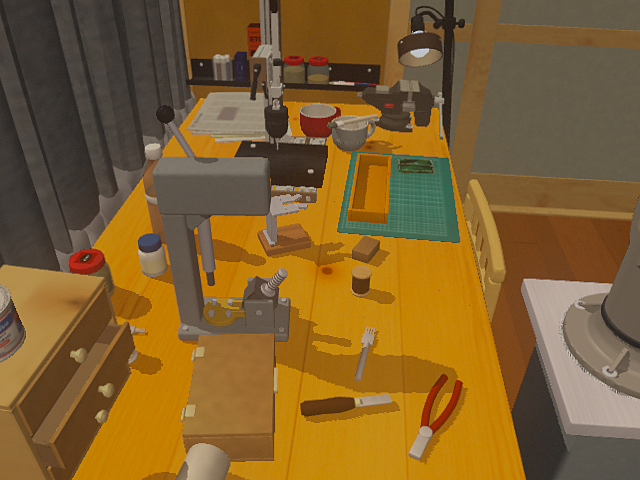

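View pics/top0.png

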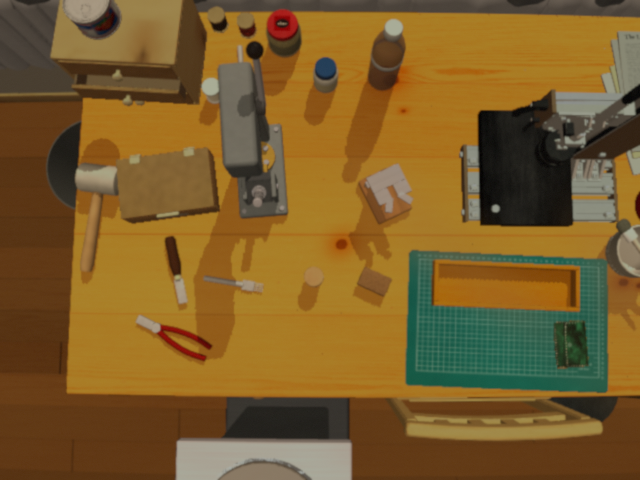

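The side view shows the press, with the pin knob at about (275,282) and the rest's plate near (288,203). In the top view the knob is at about (259,190), the rest's plate at (388,187), the spool at (313,277), the chisel at (233,285) and the sander at (375,281). Next I'll measure these and make crops.

```bash
python3 - <<'E'
from h import *
a=np.load("side0.npz");b=np.load("top0.npz")
c1=cloud("side",a["d"]);c2=cloud("top",b["d"])
f=lambda p,x,y,w,h:cv2.resize(p[y:y+h,x:x+w,::-1],(400,600*1 if 0 else 400*h//w),interpolation=cv2.INTER_CUBIC)
A=f(a["p"],215,180,110,165);B=f(b["p"],215,130,110,100*1+65)[:600]
cv2.imwrite("pics/crop.png",np.hstack([A,B[:A.shape[0]]]))
C=f(b["p"],340,150,90,90);cv2.imwrite("pics/c2.png",np.hstack([C,f(a["p"],240,180,90,90)]))
def q(c,u,v):print((u,v),np.round(c[v,u],4))
print("side");[q(c1,*x) for x in[(275,282),(280,275),(270,290),(262,290),(285,205),(300,208),(285,240),(361,282),(361,272),(366,248),(368,350),(232,165),(285,330)]]
print("top");[q(c2,*x) for x in[(259,190),(258,197),(388,187),(400,195),(375,185),(390,208),(313,277),(375,281),(233,285),(240,120),(280,205),(243,205)]]
E
```

```text
side
(275, 282) [0.5808 0.0142 0.0935]
(280, 275) [0.5727 0.0135 0.1075]
(270, 290) [0.5889 0.0157 0.0779]
(262, 290) [0.6016 0.0154 0.0766]
(285, 205) [0.4655 0.6553 0.6324]
(300, 208) [ 0.5683 -0.2133  0.0871]
(285, 240) [ 0.5971 -0.2049  0.0172]
(361, 282) [ 0.4474 -0.0737  0.0328]
(361, 272) [ 0.4484 -0.0871  0.0439]
(366, 248) [ 0.4402 -0.1866  0.0235]
(368, 350) [0.4318 0.0574 0.0059]
(232, 165) [0.632  0.0167 0.2929]
(285, 330) [0.5635 0.0388 0.0172]
top
(259, 190) [0.5959 0.0052 0.0816]
(258, 197) [0.5785 0.0035 0.1065]
(388, 187) [ 0.617  -0.2281  0.0138]
(400, 195) [ 0.5864 -0.2403  0.089 ]
(375, 185) [ 0.6036 -0.197   0.0901]
(390, 208) [ 0.5636 -0.2228  0.0885]
(313, 277) [ 0.4462 -0.0896  0.0474]
(375, 281) [ 0.4408 -0.2018  0.0221]
(233, 285) [0.4329 0.0592 0.0069]
(240, 120) [0.6505 0.0079 0.2914]
(280, 205) [ 0.5808 -0.0269  0.0203]
(243, 205) [0.5813 0.0425 0.0167]
```

View pics/crop.png

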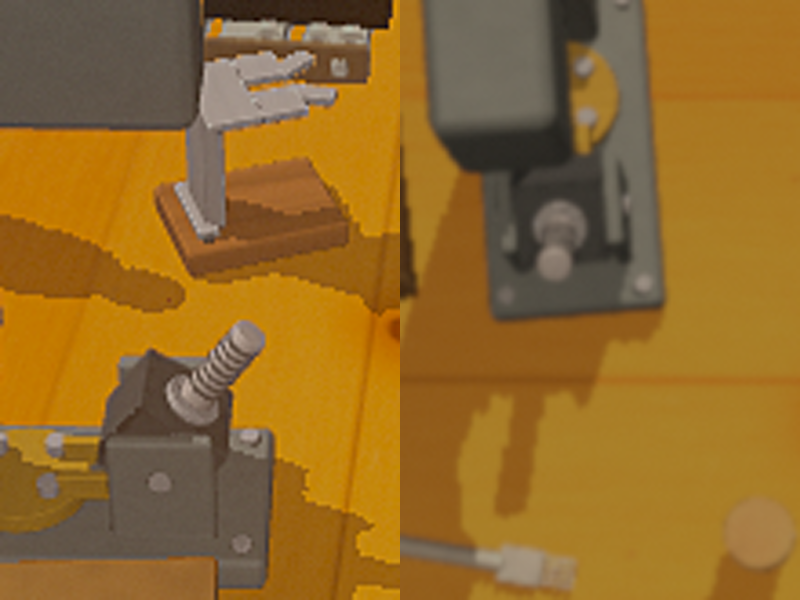

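View pics/c2.png

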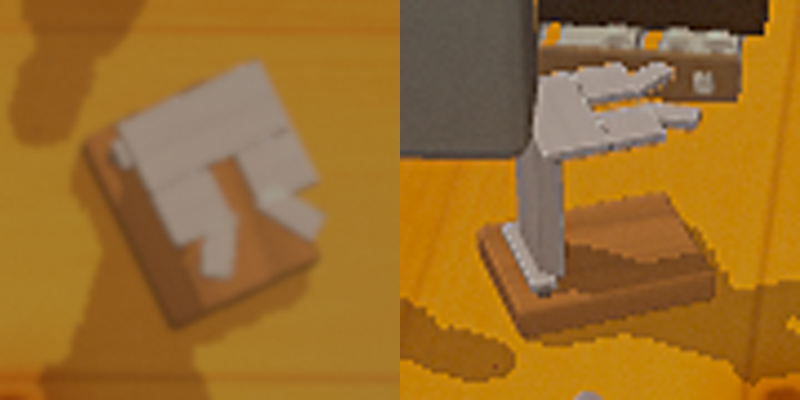

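The crops show the knob leaning towards the front, and the rest's notch opening towards the lower right of the top view, with its end near c2 pixel (225,160). Next come the press yaw, the pin axis and the rest frame.

```bash
python3 - <<'E'
from h import *
from scipy.optimize import least_squares
a=np.load("side0.npz");b=np.load("top0.npz")
c1=cloud("side",a["d"]);c2=cloud("top",b["d"])
# press yaw: base top z~.018 points and head top
def box(c,lo,hi): return ((c>lo)&(c<hi)).all(-1)
sat=lambda p:cv2.cvtColor(p,cv2.COLOR_RGB2HSV)[...,1]
m=box(c2,(.53,-.08,.28),(.8,.08,.30)); P=c2[m][:,:2]; rc=cv2.minAreaRect((P*1000).astype(np.float32)); print("head",rc,P.min(0),P.max(0))
m=box(c2,(.5,-.08,.008),(.8,.1,.03))&(sat(b["p"])<110); m=m.astype(np.uint8)
m=cv2.morphologyEx(m,cv2.MORPH_OPEN,np.ones((2,2)))
P=c2[m>0][:,:2]; print("base",cv2.minAreaRect((P*1000).astype(np.float32)),len(P))
# knob points
k1=c1[box(c1,(.54,-.03,.085),(.61,.04,.14))&(a["d"]>0)];k2=c2[box(c2,(.54,-.03,.085),(.61,.04,.14))]
print(len(k1),len(k2),k1.mean(0),k2.mean(0),k1[:,2].max(),k2[:,2].max())
np.savez("knob.npz",k1=k1,k2=k2)
# ortho of the plate z=.09
xs=np.arange(.66,.53,-.0004);ys=np.arange(-.16,-.29,-.0004)
def ortho(n,p,z):
    G=np.stack(np.meshgrid(xs,ys,indexing="ij")+[np.full((len(xs),len(ys)),z)],-1) if 0 else np.dstack([*np.meshgrid(xs,ys,indexing="ij"),np.full((len(xs),len(ys)),z)])
    uv=proj(n,G).reshape(len(xs),len(ys),2).astype(np.float32)
    return cv2.remap(p,uv[...,0],uv[...,1],cv2.INTER_CUBIC)
O=[ortho(n,d["p"],.09)[...,::-1] for n,d in(("top",b),("side",a))]
g=[cv2.cvtColor(o,cv2.COLOR_BGR2HSV)[...,1] for o in O]
mk=(g[0]<110).astype(np.uint8)*255
print(O[0].shape)
cs,_=cv2.findContours(mk,cv2.RETR_EXTERNAL,cv2.CHAIN_APPROX_NONE)
c=max(cs,key=cv2.contourArea);ap=cv2.approxPolyDP(c,5,True)[:,0]
for x,y in ap: print((x,y),np.round((.66-.0004*y,-.16-.0004*x),4))
V=O[0].copy();cv2.drawContours(V,[ap.reshape(-1,1,2)],-1,(0,255,0),1)
cv2.imwrite("pics/ortho.png",np.hstack([V,O[1]]))
# bystanders
for n,z,lo,hi in(("spool",.044,(.42,-.12,.03),(.48,-.06,.06)),("sander",.022,(.40,-.25,.012),(.48,-.15,.035))):
    P=c2[box(c2,lo,hi)];print(n,P.mean(0),P.min(0),P.max(0))
E
```

```text
head ((660.8994140625, 6.468498229980469), (153.78065490722656, 64.3095932006836), 3.5289454460144043) [ 0.58307691 -0.0235053 ] [0.73838391 0.04206982]
base ((590.0021362304688, -4.6393280029296875), (439.9425354003906, 112.40800476074219), 14.243905067443848) 1481
214 133 [0.5767172  0.01011921 0.09969651] [0.57618882 0.00427468 0.1032022 ] 0.1136151371814204 0.11409863837115584
(325, 325, 3)
(np.int32(190), np.int32(44)) [ 0.6424 -0.236 ]
(np.int32(60), np.int32(104)) [ 0.6184 -0.184 ]
(np.int32(48), np.int32(129)) [ 0.6084 -0.1792]
(np.int32(50), np.int32(144)) [ 0.6024 -0.18  ]
(np.int32(73), np.int32(155)) [ 0.598  -0.1892]
(np.int32(112), np.int32(229)) [ 0.5684 -0.2048]
(np.int32(135), np.int32(223)) [ 0.5708 -0.214 ]
(np.int32(139), np.int32(259)) [ 0.5564 -0.2156]
(np.int32(162), np.int32(258)) [ 0.5568 -0.2248]
(np.int32(170), np.int32(205)) [ 0.578 -0.228]
(np.int32(145), np.int32(157)) [ 0.5972 -0.218 ]
(np.int32(149), np.int32(145)) [ 0.602  -0.2196]
(np.int32(166), np.int32(140)) [ 0.604  -0.2264]
(np.int32(189), np.int32(191)) [ 0.5836 -0.2356]
(np.int32(235), np.int32(221)) [ 0.5716 -0.254 ]
(np.int32(243), np.int32(220)) [ 0.572  -0.2572]
(np.int32(253), np.int32(202)) [ 0.5792 -0.2612]
(np.int32(227), np.int32(178)) [ 0.5888 -0.2508]
(np.int32(248), np.int32(159)) [ 0.5964 -0.2592]
spool [ 0.44744126 -0.09027464  0.04445996] [ 0.43036745 -0.10735628  0.03895742] [ 0.46437713 -0.07337747  0.04991529]
sander [ 0.44012858 -0.20067385  0.02215251] [ 0.41371067 -0.23112946  0.01232672] [ 0.46639959 -0.17072264  0.02727065]
```

View pics/ortho.png

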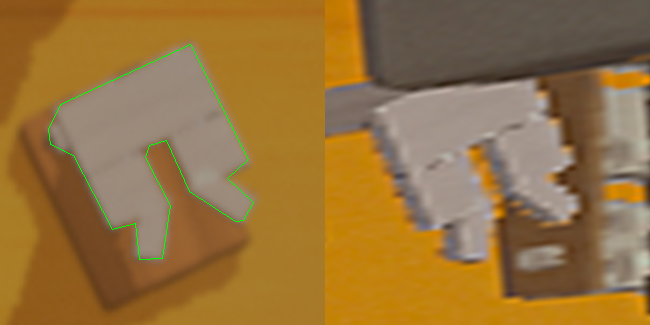

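The ortho view puts the notch centreline near column 161, with its end wall at row 142. That gives a seat of about (0.5965, -0.2245) and a rest yaw of about 26°. Next I'll fit the pin axis.

```bash
python3 - <<'E'
from h import *
from scipy.optimize import least_squares
def ray(n,uv,z):
    m=camera_model(n);K=np.array(m["K"]);Rw=cv2.Rodrigues(np.array(m["rvec"],float))[0];t=np.ravel(m["tvec"])
    p=cv2.undistortPoints(np.array(uv,float).reshape(-1,1,2),K,np.array(m["D"],float)).reshape(-1,2)
    d=np.c_[p,np.ones(len(p))]@Rw;C=-Rw.T@t
    return C+d*((z-C[2])/d[:,2])[:,None]
P=ray("top",[(240.3,218),(287.3,213.3),(282.4,130)],.018);print(P.round(4))
e=P[1]-P[0];print("front yaw",np.degrees(np.arctan2(e[0],-e[1])),np.linalg.norm(e));e=P[2]-P[1];print("side yaw",np.degrees(np.arctan2(e[1],e[0])))
mid=(P[0]+P[1])/2
H=ray("top",[(215+35/3.636,130+130/3.636),(215+150/3.636,130+165/3.636)],.292);print("head",H)
k=np.load("knob.npz");s=np.sin(np.radians(35));c=np.cos(np.radians(35))
def ax(y):return np.array([-s*np.cos(y),-s*np.sin(y),c])
def fit(Q,yaw=None):
    z0=np.array([.58,.006,.1])
    def f(v):
        a=ax(v[2] if yaw is None else yaw);w=Q-z0-[v[0],v[1],0];return np.linalg.norm(np.cross(w,a),axis=1)-.008
    return least_squares(f,[0,0,.08],loss="soft_l1",f_scale=.001)
K=[k["k1"],k["k2"]]
for Q in (K[0],K[1],np.vstack(K)):
    for yaw in (None,.08):
        S=fit(Q,yaw);print(S.x.round(4)+[.58,.006,0],np.abs(S.fun).mean())
        a=ax(S.x[2] if yaw is None else yaw);t=(Q-[.58+S.x[0],.006+S.x[1],.1])@a;print("  t",np.percentile(t,[0,2,98,100]).round(4))
E
```

```text
[[ 0.5565  0.0467  0.018 ]
 [ 0.5656 -0.0404  0.018 ]
 [ 0.7256 -0.029   0.018 ]]
front yaw 5.961085213518453 0.0876566278894347
side yaw 4.093819806914931
head [[ 0.5848763   0.02733907  0.292     ]
 [ 0.57135214 -0.01662309  0.292     ]]
[0.5741 0.0052 0.1122] 0.0011635383624130802
  t [-0.023  -0.0217  0.0118  0.013 ]
[0.5742 0.0052 0.08  ] 0.0011766894205814166
  t [-0.0229 -0.0216  0.0119  0.0131]
[0.5739 0.0051 0.0525] 0.0015894367841161165
  t [-0.0319 -0.022   0.0132  0.0135]
[0.5739 0.005  0.08  ] 0.0015854108172726324
  t [-0.0317 -0.022   0.0132  0.0135]
[0.5741 0.0052 0.0967] 0.0013346910051432984
  t [-0.0315 -0.0218  0.0126  0.0137]
[0.5741 0.0052 0.08  ] 0.001338620215496116
  t [-0.0316 -0.0217  0.0125  0.0136]
```

```bash
cat >> h.py <<'E'
YAW=.085; A0=np.array([.5741,.0052,.1])
AX=np.array([-np.sin(np.radians(35))*np.cos(YAW),-np.sin(np.radians(35))*np.sin(YAW),np.cos(np.radians(35))])
def ori(z,yh):
    z=np.array(z)/np.linalg.norm(z);y=np.array(yh)-np.dot(yh,z)*z;y/=np.linalg.norm(y)
    return R.from_matrix(np.c_[np.cross(y,z),y,z])
def row(p,Rt=None):
    s=status.get_obs();R0=R.from_rotvec(s["orientation"])
    rv=(R0.inv()*(Rt or R0)).as_rotvec();t=R0.inv().apply(np.array(p)-s["tcp_pos"])*1000
    print(rv.round(4),t.round(1))
GR=ori(-AX,[-np.sin(YAW),np.cos(YAW),0])
G=A0+(-.009+.004-.0187)*AX
E
python3 - <<'E'
from h import *
row([.43,.35,.26]); row(G+.13*AX,GR); print(G+.13*AX)
E
```

```text
[0. 0. 0.] [-311.1 -215.7  -29.2]
[-0.1166 -0.6037 -0.3644] [-491.6 -526.8   44.2]
[5.13348951e-01 2.36885091e-05 1.87075862e-01]
```

```bash
python3 -m creep '0 0 0 -311 -216 -29 0.6;0 0 0 -311 -216 -29 0.6;0 0 0 -311 -216 -29 0.6;0 0 0 -311 -216 -29 0.6;0 0 0 -311 -216 -29 0.6;0 0 0 -311 -216 -29 0.6;0 0 0 -311 -216 -29 0.6;0 0 0 -311 -216 -29 0.6' 40; python3 -c "
from h import *
s=status.get_obs();print(s['joints'],s['clock']);row(G+.13*AX,GR)"
```

```text
clock: 1.1
tcp_pos: [0.4297, 0.3502, 0.2601]
orientation: [-0.458, -3.107, -0.0]
contact_force: [0.3, 0.5, 0.6]
grip_width: 0.0683
gripper_force: 0.0
[-0.92016351  0.25031145  0.14928024  1.82232572 -0.04251235  1.07232429
  0.52318785] 1.1
[-0.1152 -0.6041 -0.3656] [-181.1 -311.1   72.9]
```

```bash
python3 -m creep '-0.115 -0.604 -0.366 -181 -311 73 0.6;-0.115 -0.604 -0.366 -181 -311 73 0.6;-0.115 -0.604 -0.366 -181 -311 73 0.6;-0.115 -0.604 -0.366 -181 -311 73 0.6;-0.115 -0.604 -0.366 -181 -311 73 0.6;-0.115 -0.604 -0.366 -181 -311 73 0.6;-0.115 -0.604 -0.366 -181 -311 73 0.6;-0.115 -0.604 -0.366 -181 -311 73 0.6'; python3 -c "
from h import *
s=status.get_obs();print(s['joints'],s['clock']);row(G+.13*AX,GR);row(G,GR)
p,d=grab_frame('side');cv2.imwrite('pics/s1.png',p[100:400,130:530,::-1])"
```

```text
clock: 2.1
tcp_pos: [0.5204, 0.0223, 0.2153]
orientation: [-0.107, 2.517, 0.026]
contact_force: [-0.0, 0.3, 1.2]
grip_width: 0.0684
gripper_force: 0.0
[-1.17141486 -0.07435723  0.96249077  2.43250991  0.78304692  0.18258227
  0.73168993] 2.1
[-0.006   0.0113  0.0019] [ 23.8 -21.5  17.8]
[-0.006   0.0113  0.0019] [ 25.2 -20.7 147.8]
```

View pics/s1.png

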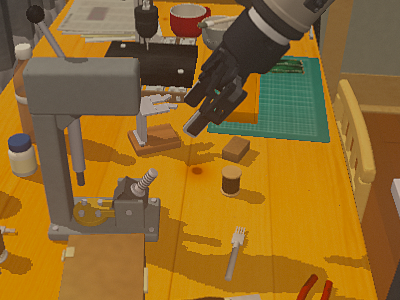

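The view shows the gripper tilted and in front of the knob, short of the target: joints 4 and 6 are near their limits. I'll aim for a standoff closer in.

```bash
python3 -c "
from h import *
row(G+.09*AX,GR)"
```

```text
[-0.0081  0.0102 -0.0019] [ 23.9 -18.8  57.5]
```

```bash
python3 -m creep '-0.008 0.010 -0.002 24 -19 57 0.6;-0.008 0.010 -0.002 24 -19 57 0.6;-0.008 0.010 -0.002 24 -19 57 0.6;-0.008 0.010 -0.002 24 -19 57 0.6'; python3 -c "
from h import *
s=status.get_obs();print(s['joints'],s['clock']);row(G+.09*AX,GR);row(G,GR)"
```

```text
clock: 2.65
tcp_pos: [0.5233, 0.0044, 0.1991]
orientation: [-0.116, 2.539, 0.037]
contact_force: [-1.5, -0.4, -0.3]
grip_width: 0.068
gripper_force: 0.0
[-1.58358827 -0.12351773  1.45028813  2.4349669   0.82399675  0.17018024
  0.78828567] 2.65
[ 0.0043 -0.0103  0.0051] [14.9 -3.6 44.1]
[ 0.0043 -0.0103  0.0051] [ 14.   -4.  134.1]
```

```bash
cat > kin.py <<'E'
from h import *
from scipy.optimize import least_squares
import itertools
def fk(v,sg,q):
    # v: base yaw,x,y,z ; offsets after each joint ; tool yaw
    q=np.array(q)*sg
    T=R.from_euler('z',v[0]);p=np.array([v[1],v[2],v[3]])
    off={2:[v[5],v[4],v[6]],3:[v[7],v[8],v[9]],5:[v[10],0,v[11]]}
    for i in range(7):
        T=T*R.from_euler('z' if i%2==0 else 'y',q[i])
        if i==1:p=p+T.apply([0,v[4],0])
        if i==2:p=p+T.apply([v[5],0,v[6]])
        if i==3:p=p+T.apply([v[7],v[8],v[9]])
        if i==5:p=p+T.apply([v[10],0,v[11]])
    T=T*R.from_euler('z',v[12]);return p,T
E
cat > data.py <<'E'
D=[([-1.38711651,0.47771856,0.02231293,1.55631825,-0.01149998,1.10927723,-0.0830719],[.19401,.64598,.23044],[-.456567,-3.108106,.002495]),
([-0.92016351,0.25031145,0.14928024,1.82232572,-0.04251235,1.07232429,0.52318785],[.4297,.3502,.2601],[-.458,-3.107,0]),
([-1.17141486,-0.07435723,0.96249077,2.43250991,0.78304692,0.18258227,0.73168993],[.5204,.0223,.2153],[-.107,2.517,.026]),
([-1.58358827,-0.12351773,1.45028813,2.4349669,0.82399675,0.17018024,0.78828567],[.5233,.0044,.1991],[-.116,2.539,.037])]
E
python3 - <<'E'
from kin import *
from data import D
res=[]
for s in itertools.product([1,-1],repeat=4):
    sg=np.array([s[0],1,s[1],1,s[2],1,s[3]])
    def f(v):
        o=[]
        for q,p,o_ in D:
            P,T=fk(v,sg,q);o+=list((P-p)*3);o+=list((R.from_rotvec(o_).inv()*T).as_rotvec())
        return np.r_[o,.02*(v[[1,2,4,5,7,8,10]])]
    for y in(0,1.5,3,-1.5):
      for ty in (0,1.57,3.14,-1.57):
        S=least_squares(f,[y,0,0,.2,0,0,.4,0,0,.4,0,.3,ty]);res.append((S.cost,s,S.x,S.fun))
res.sort(key=lambda a:a[0])
for c,s,x,f in res[:3]: print(c,s,x.round(4),np.abs(f[:24]).max())
np.savez("kin.npz",v=res[0][2],sg=np.array([res[0][1][0],1,res[0][1][1],1,res[0][1][2],1,res[0][1][3]]))
E
```

```text
6.162577889193451e-07 (-1, -1, -1, -1) [-0.0000e+00  3.0000e-04 -2.0000e-04  2.8680e-01 -3.0600e-02 -2.0000e-04
  5.4260e-01  3.0000e-04 -3.1200e-02  4.7260e-01 -0.0000e+00  3.2730e-01
  1.5709e+00] 0.00042572923737754786
6.162577889193875e-07 (-1, -1, -1, -1) [ 6.2832e+00  3.0000e-04 -2.0000e-04  2.8680e-01 -3.0600e-02 -2.0000e-04
  5.4260e-01  3.0000e-04 -3.1200e-02  4.7260e-01 -0.0000e+00  3.2730e-01
  1.5709e+00] 0.0004257292373785321
6.162577889194296e-07 (-1, -1, -1, -1) [-0.0000e+00  3.0000e-04 -2.0000e-04  2.8680e-01 -3.0600e-02 -2.0000e-04
  5.4260e-01  3.0000e-04 -3.1200e-02  4.7260e-01 -0.0000e+00  3.2730e-01
  1.5709e+00] 0.00042572923737829694
```

```bash
cat >> kin.py <<'E'
Z=np.load("kin.npz");V,SG=Z["v"],Z["sg"]
LO=np.array([-2.96,-.34,-1.41,.24,-1.37,.17,-2.96]);HI=np.array([2.96,2.1,1.46,2.44,4.51,1.92,2.96])
def ik(p,Rt,q0,reg=.003,m=.01):
    q0=np.clip(q0,LO+m+1e-3,HI-m-1e-3)
    def f(q):
        P,T=fk(V,SG,q);return np.r_[(P-p)*3,(Rt.inv()*T).as_rotvec(),reg*(q-q0)]
    S=least_squares(f,q0,bounds=(LO+m,HI-m),max_nfev=60)
    P,T=fk(V,SG,S.x);return S.x,np.linalg.norm(P-p),np.linalg.norm((Rt.inv()*T).as_rotvec())
def margin(q):return np.min(np.minimum(q-LO,HI-q)/(HI-LO)*1)
E
python3 - <<'E'
from kin import *
rng=np.random.default_rng(0)
for d in (0,.06,.1):
  for roll in (0,90,180,270):
    T=GR*R.from_euler('z',roll,degrees=True);out=[]
    for i in range(25):
        q,e,a=ik(G+d*AX,T,rng.uniform(LO,HI),1e-4)
        if e<.001 and a<.01: out.append((margin(q),q))
    out.sort(key=lambda x:-x[0])
    print(d,roll,len(out));[print("   ",round(m,3),q.round(2)) for m,q in out[:4]]
E
```

```text
0 0 10
    0.071 [ 0.82  0.73 -1.17  2.28  1.9   0.65 -0.09]
    0.07 [ 0.79  0.69 -1.12  2.29  1.91  0.61 -0.13]
    0.068 [ 0.7   0.62 -0.99  2.29  1.96  0.51 -0.22]
    0.061 [ 0.42  0.48 -0.64  2.31  2.18  0.33 -0.53]
0 90 17
    0.069 [ 0.73  0.64 -1.04  2.29  1.94  0.55 -1.75]
    0.068 [ 0.71  0.63 -1.02  2.29  1.95  0.53 -1.77]
    0.067 [ 0.67  0.6  -0.96  2.29  1.97  0.49 -1.81]
    0.059 [ 0.34  0.46 -0.55  2.31  2.26  0.3  -2.21]
0 180 14
    0.056 [ 0.25  0.44 -0.45  2.32  2.36  0.27  2.38]
    0.051 [ 0.46  0.49 -0.69  2.3   2.14  0.35  2.66]
    0.035 [-0.46  0.44  0.39  2.36  3.61  0.27  1.01]
    0.035 [-0.49  0.44  0.43  2.36  3.66  0.28  0.95]
0 270 14
    0.071 [ 0.84  0.75 -1.2   2.28  1.89  0.67  1.5 ]
    0.068 [ 0.71  0.63 -1.01  2.29  1.95  0.53  1.37]
    0.067 [ 0.65  0.58 -0.93  2.29  1.99  0.47  1.3 ]
    0.066 [ 0.62  0.57 -0.89  2.29  2.01  0.45  1.27]
0.06 0 11
    0.043 [ 0.6   0.36 -0.83  2.35  1.86  0.29 -0.24]
    0.042 [ 0.57  0.35 -0.8   2.35  1.88  0.27 -0.26]
    0.04 [ 0.5   0.33 -0.71  2.35  1.92  0.25 -0.32]
    0.031 [ 0.44  0.31 -0.65  2.3
[... 689 characters left out ...]
  0.29  1.34]
0.1 0 10
    0.039 [ 0.98  0.38 -1.25  2.35  1.56  0.39  0.1 ]
    0.037 [ 0.84  0.3  -1.07  2.36  1.56  0.28  0.06]
    0.036 [ 0.79  0.27 -1.01  2.36  1.56  0.26  0.05]
    0.024 [ 0.69  0.24 -0.89  2.37  1.57  0.21  0.02]
0.1 90 12
    0.037 [ 0.86  0.31 -1.1   2.36  1.56  0.3  -1.5 ]
    0.036 [ 0.79  0.27 -1.01  2.36  1.56  0.26 -1.52]
    0.035 [ 0.75  0.26 -0.96  2.36  1.57  0.24 -1.53]
    0.026 [ 0.7   0.24 -0.9   2.37  1.57  0.22 -1.55]
0.1 180 0
0.1 270 6
    0.035 [ 0.74  0.26 -0.95  2.36  1.57  0.23  1.61]
    0.022 [ 1.04  0.45 -1.35  2.35  1.56  0.46  1.69]
    0.016 [ 0.65  0.23 -0.85  2.37  1.58  0.2   1.58]
    0.006 [ 0.59  0.22 -0.79  2.37  1.59  0.18  1.56]
```

```bash
cat >> kin.py <<'E'
def jac(q):
    P,T=fk(V,SG,q);J=np.zeros((6,7));h=1e-5
    for i in range(7):
        d=np.array(q,float);d[i]+=h;p2,t2=fk(V,SG,d);J[:3,i]=(p2-P)/h;J[3:,i]=(t2*T.inv()).as_rotvec()/h
    return J,P,T
VM=.7*np.array([2.39,2.39,3.14,3.14,3.14,3.14,3.14])/8
def seg(q,p,Rt,n=None,sub=4,lam=.02,qn=None,k=0,maxn=30):
    """cartesian straight move by damped least-norm steps; returns q,err,rows"""
    for i in range(n or maxn):
        for s in range(sub):
            J,P,T=jac(q);dp=p-P;dr=(Rt*T.inv()).as_rotvec()
            dp=dp*min(1,.0625/sub/max(1e-9,np.linalg.norm(dp)));dr=dr*min(1,np.radians(10.7)/sub/max(1e-9,np.linalg.norm(dr)))
            e=np.r_[dp*2,dr];W=np.diag([2,2,2,1,1,1]);JJ=W@J
            act=np.ones(7,bool)
            for _ in range(4):
                Ja=JJ*act;pin=Ja.T@np.linalg.inv(Ja@Ja.T+lam**2*np.eye(6));dq=pin@e
                if qn is not None: dq=dq+(np.eye(7)-pin@Ja)@(k*(qn-q))*act
                bad=act&((q+dq>HI)|(q+dq<LO))
                if not bad.any():break
                act&=~bad
            dq*=min(1,(VM/sub/np.maximum(np.abs(dq),1e-9)).min());q=np.clip(q+dq,LO,HI)
        P,T=fk(V,SG,q);err=(np.linalg.norm(P-p),(Rt*T.inv()).magnitude())
        if n is None and err[0]<.001 and err[1]<.01:break
    return q,err,i+1
E
python3 - <<'E'
from kin import *
from data import D
q=[np.array(d[0]) for d in D]
for lam in(.01,.05):
  for name,qn in(("none",None),("start",q[0]),("mid",(LO+HI)/2)):
    for k in ([0] if qn is None else [.01,.05]):
      a=seg(q[0],np.array([.43,.35,.26]),R.from_rotvec(D[0][2]),8,4,lam,qn,k)
      b=seg(q[1],G+.13*AX,GR,8,4,lam,qn,k)
      c=seg(q[2],G+.09*AX,GR,4,4,lam,qn,k)
      print(name,k,lam,[np.abs(x[0]-y).max().round(3) for x,y in((a,q[1]),(b,q[2]),(c,q[3]))],a[0].round(2),b[0].round(2),c[0].round(2))
E
```

```text
none 0 0.01 [np.float64(0.006), np.float64(0.643), np.float64(0.488)] [-0.92  0.25  0.15  1.82 -0.04  1.07  0.52] [-0.62 -0.02  0.32  2.44  0.81  0.2   0.59] [-1.14 -0.07  0.96  2.43  0.63  0.18  0.9 ]
start 0.01 0.01 [np.float64(0.011), np.float64(1.167), np.float64(0.488)] [-0.93  0.25  0.16  1.82 -0.04  1.07  0.53] [-0.12  0.02 -0.2   2.42  0.94  0.18  0.44] [-1.14 -0.07  0.96  2.43  0.63  0.18  0.9 ]
start 0.05 0.01 [np.float64(0.024), np.float64(0.722), np.float64(0.431)] [-0.94  0.25  0.17  1.82 -0.05  1.07  0.53] [-0.55 -0.02  0.24  2.44  0.83  0.19  0.57] [-1.19 -0.07  1.02  2.43  0.64  0.18  0.9 ]
mid 0.01 0.01 [np.float64(0.235), np.float64(0.511), np.float64(0.488)] [-0.72  0.26 -0.09  1.81  0.03  1.08  0.46] [-0.74 -0.03  0.45  2.44  0.77  0.2   0.65] [-1.14 -0.07  0.96  2.43  0.63  0.18  0.9 ]
mid 0.05 0.01 [np.float64(0.754), np.float64(1.481), np.float64(0.431)] [-0.3   0.31 -0.6   1.78  0.2   1.11  0.31] [ 0.22  0.04 -0.52  2.41  0.96  0.18  0.45] [-1.19 -0.07  1.02  2.43  0.64  0.18  0.9 ]
none 0 0.05 [np.float64(0.006), np.float64(0.287), np.float64(0.138)] [-0.92  
[... 243 characters left out ...]
-0.9  -0.06  0.7   2.44  0.6   0.19  0.91] [-1.46 -0.11  1.31  2.43  0.78  0.18  0.81]
start 0.05 0.05 [np.float64(0.024), np.float64(0.218), np.float64(0.137)] [-0.94  0.25  0.17  1.82 -0.05  1.07  0.53] [-0.95 -0.06  0.77  2.44  0.59  0.19  0.92] [-1.46 -0.11  1.31  2.43  0.78  0.18  0.81]
mid 0.01 0.05 [np.float64(0.235), np.float64(0.353), np.float64(0.137)] [-0.72  0.26 -0.09  1.81  0.03  1.08  0.46] [-0.82 -0.04  0.63  2.44  0.59  0.17  0.91] [-1.46 -0.11  1.31  2.43  0.78  0.18  0.81]
mid 0.05 0.05 [np.float64(0.755), np.float64(1.398), np.float64(0.136)] [-0.3   0.31 -0.61  1.78  0.2   1.11  0.31] [ 0.21  0.06 -0.44  2.38  0.8   0.17  0.68] [-1.46 -0.11  1.31  2.43  0.79  0.18  0.8 ]
```

```bash
cat > plan.py <<'E'
from kin import *
import sys
from multiprocessing import Pool
q0=np.array(status.get_obs()["joints"])
def trial(seed):
    g=np.random.default_rng(seed)
    q=q0;W=[];mm=1
    n=g.integers(1,3)
    for i in range(n):
        p=np.array([g.uniform(.42,.56),g.uniform(-.4,.1),g.uniform(.22,.42)])
        t=g.uniform(0,.7);h=g.uniform(-np.pi,np.pi)
        z=np.array([np.sin(t)*np.cos(h),np.sin(t)*np.sin(h),-np.cos(t)]);y=g.uniform(-1.2,1.2)
        Rt=ori(z,[-np.sin(y),np.cos(y),0]);q,e,k=seg(q,p,Rt,None,2,.02)
        if e[0]>.002 or e[1]>.02:return None
        W.append((p,Rt,k,q))
        mm=min(mm,margin(q)+.01)
    roll=g.choice([0,0.,30,60,-30,-60,90,-90])
    Rt=GR*R.from_euler('z',roll,degrees=True)
    for d in(.09,.045,0):
        q,e,k=seg(q,G+d*AX,Rt,None,2,.02)
        if e[0]>.002 or e[1]>.02:return None
        mm=min(mm,margin(q));W.append((G+d*AX,Rt,k,q))
    return mm-.0005*sum(w[2] for w in W),mm,roll,W
if __name__=="__main__":
    with Pool() as P: out=[o for o in P.imap_unordered(trial,range(int(sys.argv[1]))) if o]
    out.sort(key=lambda o:-o[0]);print(len(out))
    for s,mm,roll,W in out[:4]:
        print(round(mm,3),roll)
        for p,Rt,k,q in W:print("  ",p.round(3),Rt.as_rotvec().round(3),k,q.round(2))
E
nproc; time timeout 400 python3 plan.py 600
```

```text
4
56
0.031 0.0
   [ 0.454 -0.043  0.302] [ 0.618  2.802 -0.902] 7 [-1.14  0.16  0.78  2.04  0.5   1.26  0.57]
   [0.429 0.07  0.343] [-1.202 -2.402  0.6  ] 4 [-0.92  0.41  0.82  1.68 -0.13  1.74  0.6 ]
   [0.536 0.002 0.154] [-0.108  2.529  0.034] 15 [ 0.65  0.27 -0.86  2.36  1.67  0.23 -0.07]
   [0.562 0.004 0.117] [-0.108  2.529  0.034] 2 [ 0.65  0.43 -0.9   2.33  1.89  0.35 -0.24]
   [0.588 0.006 0.081] [-0.108  2.529  0.034] 1 [ 0.63  0.57 -0.9   2.29  2.    0.46 -0.29]
0.03 60.0
   [0.447 0.057 0.374] [1.03  2.636 0.351] 7 [-0.68 -0.29  0.34  2.12  0.12  0.92  0.44]
   [ 0.436 -0.036  0.322] [ 0.893  2.79  -0.728] 5 [-0.68  0.06  0.3   2.    0.44  1.34  0.41]
   [0.536 0.002 0.154] [1.199 2.297 0.438] 12 [ 0.7   0.28 -0.91  2.36  1.66  0.25 -1.1 ]
   [0.562 0.004 0.117] [1.199 2.297 0.438] 2 [ 0.68  0.44 -0.94  2.33  1.87  0.37 -1.25]
   [0.588 0.006 0.081] [1.199 2.297 0.438] 1 [ 0.65  0.59 -0.94  2.29  1.99  0.48 -1.31]
0.025 0.0
   [0.502 0.04  0.364] [ 0.434  2.952 -0.859] 7 [-1.27  0.3   0.97  1.78  0.27  1.41  0.91]
   [0.536 0.002 0.154] [-0.108  2.529  0.034] 14 [ 0.62  0.26 -0.82  2.36  1.68  0.21 -0.09]
   [0.562 0.004 0.117] [-0.108  2.529  0.034] 2 [ 0.63  0.42 -0.87  2.33  1.9   0.34 -0.25]
   [0.588 0.006 0.081] [-0.108  2.529  0.034] 1 [ 0.61  0.56 -0.88  2.3   2.01  0.44 -0.31]
0.019 0.0
   [0.485 0.056 0.273] [ 0.61   2.904 -0.249] 6 [-1.37  0.09  1.06  2.06  0.17  0.99  0.75]
   [0.536 0.002 0.154] [-0.108  2.529  0.034] 12 [ 0.59  0.25 -0.79  2.37  1.69  0.2  -0.1 ]
   [0.562 0.004 0.117] [-0.108  2.529  0.034] 2 [ 0.61  0.41 -0.85  2.33  1.91  0.33 -0.27]
   [0.588 0.006 0.081] [-0.108  2.529  0.034] 1 [ 0.59  0.55 -0.86  2.3   2.03  0.43 -0.33]
real	0m11.202s
user	0m39.570s
sys	0m0.233s
```

```bash
python3 - <<'E'
s=open('kin.py').read()
s=s.replace('    for i in range(n or maxn):','    global MM\n    MM=1\n    for i in range(n or maxn):').replace("q=np.clip(q+dq,LO,HI)","q=np.clip(q+dq,LO,HI);MM=min(MM,margin(q)) if i>2 else MM")
open('kin.py','w').write(s)
p=open('plan.py').read()
p=p.replace("from kin import *","from kin import *\nimport kin").replace("mm=min(mm,margin(q)+.01)","mm=min(mm,kin.MM)\n        if mm<.01:return None").replace("mm=min(mm,margin(q));W","mm=min(mm,kin.MM,margin(q));W").replace("integers(1,3)","integers(1,4)").replace("uniform(.42,.56),g.uniform(-.4,.1)","uniform(.40,.56),g.uniform(-.5,.1)")
open('plan.py','w').write(p)
E
time timeout 500 python3 plan.py 12000
```

```text
320
0.035 60.0
   [ 0.443 -0.2    0.23 ] [ 1.196  2.621 -1.022] 8 [-0.92  0.47  1.04  2.08  0.32  0.99  0.61]
   [0.536 0.002 0.154] [1.199 2.297 0.438] 14 [ 0.68  0.27 -0.89  2.36  1.66  0.24 -1.1 ]
   [0.562 0.004 0.117] [1.199 2.297 0.438] 2 [ 0.67  0.44 -0.92  2.33  1.88  0.37 -1.27]
   [0.588 0.006 0.081] [1.199 2.297 0.438] 1 [ 0.64  0.58 -0.92  2.29  1.99  0.47 -1.32]
0.027 60.0
   [ 0.509 -0.246  0.271] [ 0.773  2.523 -0.699] 6 [-1.03  0.21  1.18  2.18  0.65  0.65  0.61]
   [0.536 0.002 0.154] [1.199 2.297 0.438] 13 [ 0.64  0.26 -0.85  2.36  1.67  0.22 -1.12]
   [0.562 0.004 0.117] [1.199 2.297 0.438] 2 [ 0.64  0.42 -0.89  2.33  1.89  0.35 -1.29]
   [0.588 0.006 0.081] [1.199 2.297 0.438] 1 [ 0.62  0.57 -0.9   2.29  2.01  0.45 -1.34]
0.033 60.0
   [0.473 0.081 0.273] [ 0.678 -2.931  0.279] 8 [-1.33  0.34  1.16  1.93 -0.13  1.19  1.91]
   [ 0.417 -0.056  0.293] [ 1.111  2.698 -0.47 ] 9 [-1.25 -0.13  0.9   2.15  0.49  1.21  0.22]
   [0.536 0.002 0.154] [1.199 2.297 0.438] 14 [ 0.67  0.27 -0.89  2.36  1.66  0.24 -1.11]
   [0.562 0.004 0.117] [1.199 2.297 0.438] 2 [ 0.67  0.44 -0.92  2.33  1.88  0.37 -1.27]
   [0.588 0.006 0.081] [1.199 2.297 0.438] 1 [ 0.64  0.58 -0.92  2.29  1.99  0.47 -1.32]
0.033 -60.0
   [0.531 0.012 0.247] [-1.243 -2.786  0.142] 8 [-0.97  0.49  1.12  1.85 -0.41  1.22  1.03]
   [ 0.552 -0.086  0.344] [ 1.291  2.616 -0.243] 3 [-1.22  0.36  1.44  1.86 -0.16  1.07  0.9 ]
   [ 0.495 -0.14   0.261] [ 1.664 -2.364  0.78 ] 12 [-1.09  0.13  1.01  2.16  0.56  0.86  2.34]
   [0.536 0.002 0.154] [-1.381  2.173 -0.376] 12 [ 0.67  0.27 -0.88  2.36  1.66  0.23  0.99]
   [0.562 0.004 0.117] [-1.381  2.173 -0.376] 2 [ 0.66  0.43 -0.91  2.33  1.88  0.36  0.82]
   [0.588 0.006 0.081] [-1.381  2.173 -0.376] 1 [ 0.64  0.58 -0.91  2.29  2.    0.46  0.77]
real	2m32.134s
user	9m53.061s
sys	0m1.733s
```

```bash
cat > w.py <<'E'
from kin import *
P1=np.array([.443,-.2,.23]);R1=R.from_rotvec([1.196,2.621,-1.022])
G60=GR*R.from_euler('z',60,degrees=True)
E
python3 -c "
from w import *
row(P1,R1)"
```

```text
[0.9579 0.4745 0.6654] [  63.9 -196.2  -81.3]
```

```bash
python3 -m creep '0.958 0.474 0.665 64 -196 -81 0.6;0.958 0.474 0.665 64 -196 -81 0.6;0.958 0.474 0.665 64 -196 -81 0.6;0.958 0.474 0.665 64 -196 -81 0.6;0.958 0.474 0.665 64 -196 -81 0.6;0.958 0.474 0.665 64 -196 -81 0.6;0.958 0.474 0.665 64 -196 -81 0.6;0.958 0.474 0.665 64 -196 -81 0.6;0.958 0.474 0.665 64 -196 -81 0.6'; python3 -c "
from w import *
import kin
q=np.array(status.get_obs()['joints']);print(q.round(3))
for lam in(.01,.02,.05):
  for sub in(1,2,8):
    x,e,k=seg(q,G+.09*AX,G60,None,sub,lam);print(lam,sub,x.round(2),e,k,kin.MM)
row(G+.09*AX,G60)"
```

```text
clock: 3.78
tcp_pos: [0.4431, -0.2022, 0.2288]
orientation: [1.2, 2.619, -1.028]
contact_force: [-0.1, -0.5, 0.2]
grip_width: 0.0679
gripper_force: 0.0
[-0.903  0.469  1.02   2.076  0.334  0.992  0.599]
0.01 1 [-0.37  0.09  0.21  2.34  0.21  0.18  0.25] (np.float64(0.03585579428382849), 0.07356882861921722) 30 0.006219285461778
0.01 2 [ 0.59  0.25 -0.79  2.37  1.69  0.2  -1.15] (np.float64(7.535269121625528e-06), 6.354261723737567e-06) 14 0.017711304850278227
0.01 8 [ 0.52  0.23 -0.71  2.37  1.71  0.18 -1.18] (np.float64(5.543883355112811e-13), 1.3559327814277548e-12) 13 0.005037639984579448
0.02 1 [ 0.57  0.24 -0.77  2.37  1.69  0.19 -1.15] (np.float64(0.0012440198962074733), 0.0023681664516480754) 30 0.006599408408654235
0.02 2 [ 0.69  0.28 -0.91  2.36  1.66  0.24 -1.1 ] (np.float64(4.601205297868907e-05), 2.992706468878456e-05) 14 0.03609623072770543
0.02 8 [ 0.52  0.24 -0.72  2.37  1.71  0.18 -1.18] (np.float64(3.4301431471433802e-09), 8.382616490180653e-09) 13 0.005378353382346697
0.05 1 [ 0.61  0.25 -0.82  2.36  1.66  0.21 -1.11] (np.float64(0.0009634945907840797), 0.001487214746742131) 17 0.00923516150051056
0.05 2 [ 0.7   0.28 -0.92  2.36  1.64  0.25 -1.08] (np.float64(0.0005139215541661417), 0.0008384603543388502) 15 0.03494904842837143
0.05 8 [ 0.57  0.25 -0.77  2.37  1.69  0.2  -1.15] (np.float64(7.07509941957016e-05), 0.000165792553262281) 14 0.0062939065610973744
[-1.0586  0.0622  0.2908] [ 91.9 200.8 -84.5]
```

```bash
cat > plan2.py <<'E'
from w import *
import kin,sys
from multiprocessing import Pool
q0=np.array(status.get_obs()["joints"]);qT=np.array([.8,.45,-1.08,2.34,1.77,.41,-1.1])
def trial(seed):
    g=np.random.default_rng(seed);q=q0;W=[];mm=1
    for i in range(g.integers(1,3)):
        f=g.uniform(.2,1);qv=q0+(qT-q0)*f+g.normal(size=7)*[.2,.15,.2,.15,.3,.25,0]
        qv=np.clip(qv,LO+.1,HI-.1);p,Rt=fk(V,SG,qv)
        if p[2]<.15 or (p[0]>.54) or p[0]<.35:return None
        q,e,k=seg(q,p,Rt,None,6,.02);mm=min(mm,kin.MM)
        if e[0]>.002 or e[1]>.02 or mm<.04:return None
        W.append((p,Rt,k,q))
    q,e,k=seg(q,G+.08*AX,G60,None,6,.02);mm=min(mm,kin.MM)
    if e[0]>.002 or e[1]>.02:return None
    W.append((0*p,Rt,k,q));q2=q
    for d in (.04,0):q2,e,k=seg(q2,G+d*AX,G60,None,6,.02);mm=min(mm,margin(q2),kin.MM)
    return mm-.001*sum(w[2] for w in W),mm,0,W
if __name__=="__main__":
    with Pool() as P: out=[o for o in P.imap_unordered(trial,range(int(sys.argv[1]))) if o]
    out.sort(key=lambda o:-o[0]);print(len(out))
    for s,mm,roll,W in out[:4]:
        print(round(mm,3))
        for p,Rt,k,q in W:print("  ",p.round(3),Rt.as_rotvec().round(3),k,q.round(2))
E
time timeout 500 python3 plan2.py 1500
```

```text
61
0.01
   [ 0.438 -0.226  0.206] [ 1.373  2.499 -0.804] 2 [-0.87  0.41  1.06  2.15  0.3   0.82  0.51]
   [ 0. -0.  0.] [ 1.373  2.499 -0.804] 12 [ 0.49  0.26 -0.69  2.37  1.81  0.19 -1.28]
0.01
   [ 0.363 -0.269  0.17 ] [ 1.154  2.544 -1.265] 2 [-0.85  0.63  1.03  2.27  0.44  0.76  0.5 ]
   [ 0. -0.  0.] [ 1.154  2.544 -1.265] 13 [ 0.48  0.26 -0.68  2.36  1.79  0.19 -1.26]
0.009
   [ 0.366 -0.165  0.194] [ 1.576  2.486 -0.999] 2 [-0.98  0.47  1.06  2.19  0.22  1.01  0.39]
   [ 0. -0.  0.] [ 1.576  2.486 -0.999] 13 [ 0.49  0.26 -0.69  2.36  1.81  0.2  -1.27]
0.007
   [ 0.389 -0.155  0.172] [ 1.316  2.371 -0.692] 2 [-1.27  0.37  1.24  2.4   0.44  0.63  0.15]
   [ 0. -0.  0.] [ 1.316  2.371 -0.692] 11 [ 0.46  0.25 -0.65  2.37  1.83  0.19 -1.3 ]
real	0m3.841s
user	0m14.254s
sys	0m0.180s
```

```bash
sed -i 's/integers(1,3)/integers(1,4)/; s/\[.2,.15,.2,.15,.3,.25,0\]/[.4,.25,.4,.25,.6,.4,.3]/; s/p\[0\]<.35/p[0]<.28/; s/uniform(.2,1);qv/uniform(0,1);qv/' plan2.py
time timeout 500 python3 plan2.py 25000; python3 -c "
from kin import *
for q in([-.9,.47,1.02,2.08,.33,.99,0],[0,.4,0,2.2,1.0,.7,0],[.4,.5,-.5,2.2,1.5,.8,0],[.8,.45,-1.08,2.34,1.77,.41,-1.1]):
  p,T=fk(V,SG,q);print(p.round(3),T.as_matrix()[:,2].round(2))"
```

```text
557
0.014
   [ 0.442 -0.318  0.22 ] [ 1.381  2.273 -0.788] 2 [-0.82  0.45  1.19  2.21  0.43  0.57  0.42]
   [ 0. -0.  0.] [ 1.381  2.273 -0.788] 14 [ 0.75  0.34 -0.99  2.35  1.7   0.3  -1.12]
0.009
   [ 0.527 -0.163  0.174] [ 1.26   2.46  -0.315] 3 [-0.79  0.34  0.92  2.18  0.15  0.5   0.56]
   [ 0. -0.  0.] [ 1.26   2.46  -0.315] 9 [ 0.45  0.25 -0.65  2.36  1.75  0.19 -1.22]
0.011
   [ 0.386 -0.246  0.179] [ 1.065  2.659 -0.626] 2 [-0.87  0.22  1.1   2.34  0.47  0.62  0.64]
   [ 0. -0.  0.] [ 1.065  2.659 -0.626] 13 [ 0.63  0.3  -0.85  2.36  1.74  0.25 -1.18]
0.01
   [ 0.429 -0.115  0.175] [ 1.621  2.391 -0.8  ] 2 [-1.02  0.5   1.02  2.14  0.12  0.93  0.28]
   [ 0. -0.  0.] [ 1.621  2.391 -0.8  ] 12 [ 0.49  0.26 -0.69  2.37  1.81  0.19 -1.28]
[ 0.441 -0.203  0.227] [-0.2  -0.6  -0.77]
[ 0.486 -0.24   0.108] [ 0.1  -0.54 -0.83]
[ 0.551 -0.229  0.094] [ 0.31 -0.54 -0.78]
[0.551 0.006 0.129] [ 0.57  0.05 -0.82]
real	1m35.813s
user	6m17.279s
sys	0m1.736s
```

```bash
cat > man.py <<'E'
from w import *
import kin
q=np.array(status.get_obs()["joints"])
def go(vs,q):
    for p,T in vs:
        q,e,k=seg(q,p,T,None,6,.02);print(p.round(3),T.as_rotvec().round(3),T.as_matrix()[:,2].round(2),q.round(2),np.round(e,4),k,round(kin.MM,3))
    return q
if __name__=="__main__":
  for a in (.3,.45,.6):
    T=[]
    for h,p in((-1.75,(.42,-.25,.24)),(-1.2,(.45,-.27,.22)),(-.8,(.48,-.25,.2)),(-.4,(.5,-.15,.18))):
        z=[np.sin(a)*np.cos(h),np.sin(a)*np.sin(h),-np.cos(a)]
        T.append((np.array(p),ori(z,G60.as_matrix()[:,1])))
    print(a);go(T+[(G+d*AX,G60) for d in(.08,.04,0)],q)
E
python3 man.py
```

```text
0.3
[ 0.42 -0.25  0.24] [ 1.477  2.626 -0.43 ] [-0.05 -0.29 -0.96] [-0.7   0.19  1.05  2.09  0.16  0.91  0.78] [0. 0.] 3 1
[ 0.45 -0.27  0.22] [ 1.456  2.501 -0.273] [ 0.11 -0.28 -0.96] [-0.61  0.2   1.02  2.14  0.08  0.69  0.84] [0.     0.0001] 1 1
[ 0.48 -0.25  0.2 ] [ 1.409  2.478 -0.12 ] [ 0.21 -0.21 -0.96] [-0.51  0.22  0.91  2.16 -0.08  0.57  0.96] [0. 0.] 1 1
[ 0.5  -0.15  0.18] [1.357 2.498 0.042] [ 0.27 -0.12 -0.96] [-0.61  0.19  0.83  2.23 -0.16  0.49  0.89] [0. 0.] 2 1
[0.542 0.002 0.146] [1.199 2.297 0.438] [ 0.57  0.05 -0.82] [-1.17  0.17  1.18  2.39 -1.13  0.2   1.63] [0.047  0.0216] 30 0.019
[0.565 0.004 0.113] [1.199 2.297 0.438] [ 0.57  0.05 -0.82] [-0.92  0.22  0.92  2.32 -1.13  0.2   1.61] [0.0763 0.0235] 30 0.019
[0.588 0.006 0.081] [1.199 2.297 0.438] [ 0.57  0.05 -0.82] [-0.72  0.27  0.72  2.25 -1.13  0.2   1.6 ] [0.1034 0.0253] 30 0.019
0.45
[ 0.42 -0.25  0.24] [ 1.571  2.445 -0.615] [-0.08 -0.43 -0.9 ] [-0.86  0.26  1.14  2.13  0.28  0.88  0.52] [0. 0.] 3 1
[ 0.45 -0.27  0.22] [ 1.504  2.305 -0.367] [ 0.16 -0.41 -0.9 ] [-0.85  0.2   1.18  2.22  0.31  0.58  0.4
[... 785 characters left out ...]
2] [ 1.534  2.103 -0.434] [ 0.2  -0.53 -0.83] [-1.05  0.31  1.37  2.3   0.41  0.44  0.22] [0. 0.] 2 1
[ 0.48 -0.25  0.2 ] [ 1.404  2.129 -0.17 ] [ 0.39 -0.41 -0.83] [-0.95  0.22  1.28  2.37  0.43  0.19  0.27] [0. 0.] 2 1
[ 0.5  -0.15  0.18] [1.292 2.193 0.104] [ 0.52 -0.22 -0.83] [-0.32  0.08  0.39  2.43  1.15  0.17 -0.54] [0.0001 0.0002] 5 0.002
[0.542 0.002 0.146] [1.199 2.297 0.438] [ 0.57  0.05 -0.82] [ 0.83  0.38 -1.09  2.35  1.68  0.36 -1.08] [0. 0.] 8 0.002
[0.565 0.004 0.113] [1.199 2.297 0.438] [ 0.57  0.05 -0.82] [ 0.78  0.52 -1.08  2.32  1.83  0.47 -1.18] [0. 0.] 1 1
[0.588 0.006 0.081] [1.199 2.297 0.438] [ 0.57  0.05 -0.82] [ 0.74  0.65 -1.05  2.29  1.94  0.55 -1.22] [0. 0.] 1 1
```

```bash
cat >> w.py <<'E'
def via(h,p,a=.6):
    z=[np.sin(a)*np.cos(h),np.sin(a)*np.sin(h),-np.cos(a)];return np.array(p),ori(z,G60.as_matrix()[:,1])
E
python3 -c "
from w import *
for v in((-1.75,(.42,-.25,.24)),(-1.2,(.45,-.27,.22)),(-.8,(.48,-.25,.2)),(-.4,(.5,-.15,.18))): row(*via(*v))
row(G+.08*AX,G60)"
```

```text
[-0.1184  0.0159  0.4612] [-18.5 -44.6  24.8]
[-0.4013 -0.1102  0.5217] [-45.4 -22.1  46.6]
[-0.6257 -0.1271  0.4759] [-46.5  19.   44.1]
[-0.839 -0.079  0.399] [10.7 90.5 -5.1]
[-1.0586  0.0622  0.2908] [ 91.  209.4 -79.6]
```

```bash
python3 -m creep '-0.118 0.016 0.461 -18 -45 25 0.6;-0.118 0.016 0.461 -18 -45 25 0.6;-0.118 0.016 0.461 -18 -45 25 0.6;-0.401 -0.11 0.522 -45 -22 47 0.6;-0.401 -0.11 0.522 -45 -22 47 0.6;-0.626 -0.127 0.476 -46 19 44 0.6;-0.626 -0.127 0.476 -46 19 44 0.6;-0.839 -0.079 0.399 11 90 -5 0.6;-0.839 -0.079 0.399 11 90 -5 0.6;-0.839 -0.079 0.399 11 90 -5 0.6'; python3 -c "
from man import *
q=np.array(status.get_obs()['joints']);print(q.round(3))
row(G+.08*AX,G60)
go([(G+.08*AX,G60)],q)"
```

```text
clock: 5.03
tcp_pos: [0.4962, -0.1643, 0.1806]
orientation: [1.311, 2.188, 0.076]
contact_force: [1.4, -0.5, 0.0]
grip_width: 0.0681
gripper_force: 0.0
[-0.401  0.081  0.505  2.424  1.072  0.175 -0.438]
[-0.2098  0.2091 -0.0278] [136.9 110.6  11.9]
[0.542 0.002 0.146] [1.199 2.297 0.438] [ 0.57  0.05 -0.82] [ 0.86  0.4  -1.13  2.35  1.67  0.38 -1.06] [0. 0.] 9 0.003
```

Reality follows my simulation, with the elbow swinging over. I'll continue.

```bash
python3 -m creep '-0.21 0.209 -0.028 137 111 12 0.6;-0.21 0.209 -0.028 137 111 12 0.6;-0.21 0.209 -0.028 137 111 12 0.6;-0.21 0.209 -0.028 137 111 12 0.6;-0.21 0.209 -0.028 137 111 12 0.6;-0.21 0.209 -0.028 137 111 12 0.6;-0.21 0.209 -0.028 137 111 12 0.6;-0.21 0.209 -0.028 137 111 12 0.6;-0.21 0.209 -0.028 137 111 12 0.6;-0.21 0.209 -0.028 137 111 12 0.6'; python3 -c "
from man import *
q=np.array(status.get_obs()['joints']);print(q.round(3))
row(G+.08*AX,G60);row(G+.04*AX,G60);row(G,G60)"
```

```text
clock: 6.28
tcp_pos: [0.5418, 0.0028, 0.145]
orientation: [1.197, 2.3, 0.436]
contact_force: [0.5, 0.4, -0.3]
grip_width: 0.0684
gripper_force: 0.0
[ 0.7    0.323 -0.929  2.354  1.719  0.281 -1.145]
[-0.0016 -0.0006  0.0021] [-0.7  0.4 -0.9]
[-0.0016 -0.0006  0.0021] [-0.7  0.5 39.1]
[-0.0016 -0.0006  0.0021] [-0.7  0.6 79.1]
```

```bash
python3 -m creep '0 0 0 -0.7 0.5 20 0.6;0 0 0 -0.7 0.5 40 0.6;0 0 0 -0.7 0.5 55 0.6;0 0 0 -0.7 0.5 68 0.6;0 0 0 -0.7 0.5 79 0.6;0 0 0 -0.7 0.5 79 0.6'; python3 -c "
from h import *
from w import G60
row(G,G60)
p,d=grab_frame('side');q,d=grab_frame('top')
f=lambda p,x,y:cv2.resize(p[y:y+120,x:x+100,::-1],(400,480),interpolation=cv2.INTER_CUBIC)
cv2.imwrite('pics/s2.png',np.hstack([f(p,230,215),f(q,210,140)]))"
```

```text
clock: 7.02
tcp_pos: [0.5874, 0.0079, 0.0799]
orientation: [1.198, 2.302, 0.439]
contact_force: [-0.2, 0.1, 0.4]
grip_width: 0.0683
gripper_force: 0.0
[-0.0013 -0.0037  0.0019] [-1.6 -0.3 -0.5]
```

View pics/s2.png

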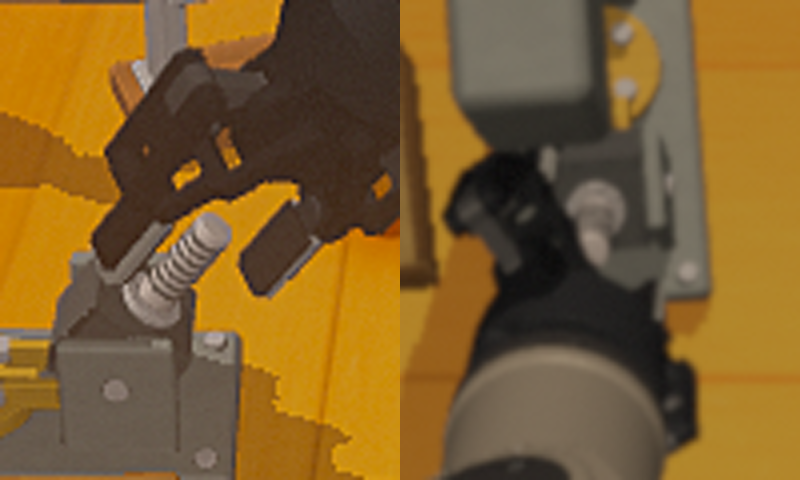

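The knob, at about (190,255) in the left crop, lies between the pads. Now I close and draw out 60 mm along the axis.

```bash
python3 -m creep '0 0 0 -1.6 -0.3 -0.5 -0.5;0 0 0 -1.6 -0.3 -0.5 -1;0 0 0 -1.6 -0.3 -0.5 -1;0 0 0 -1.6 -0.3 -0.5 -1;0 0 0 -1.6 -0.3 -0.5 -1;0 0 0 -1.6 -0.3 -0.5 -1' 40; python3 -c "
from h import *
from w import G60
row(G,G60);row(G+.07*AX,G60)"
```

```text
clock: 7.88
tcp_pos: [0.5878, 0.0071, 0.0816]
orientation: [1.196, 2.302, 0.439]
contact_force: [-4.6, -1.8, 6.0]
grip_width: 0.0147
gripper_force: 38.9
[ 0.     -0.0031  0.0031] [-0.2 -1.   0.7]
[ 0.     -0.0031  0.0031] [ -0.   -1.  -69.3]
```

```bash
python3 -m creep '0 0 0 0 0 -10 -1;0 0 0 0 0 -25 -1;0 0 0 0 0 -40 -1;0 0 0 0 0 -55 -1;0 0 0 0 0 -68 -1;0 0 0 0 0 -68 -1'; python3 -c "
from man import *
p,d=grab_frame('side');q,d=grab_frame('top')
f=lambda p,x,y:cv2.resize(p[y:y+120,x:x+100,::-1],(400,480),interpolation=cv2.INTER_CUBIC)
cv2.imwrite('pics/s3.png',np.hstack([f(p,230,215),f(q,210,140)]))
print(np.array(status.get_obs()['joints']).round(3))"
```

```text
clock: 8.62
tcp_pos: [0.5488, 0.0036, 0.138]
orientation: [1.194, 2.301, 0.439]
contact_force: [0.5, 0.8, -0.9]
grip_width: 0.0146
gripper_force: 39.1
[ 0.695  0.36  -0.932  2.345  1.766  0.305 -1.177]
```

View pics/s3.png

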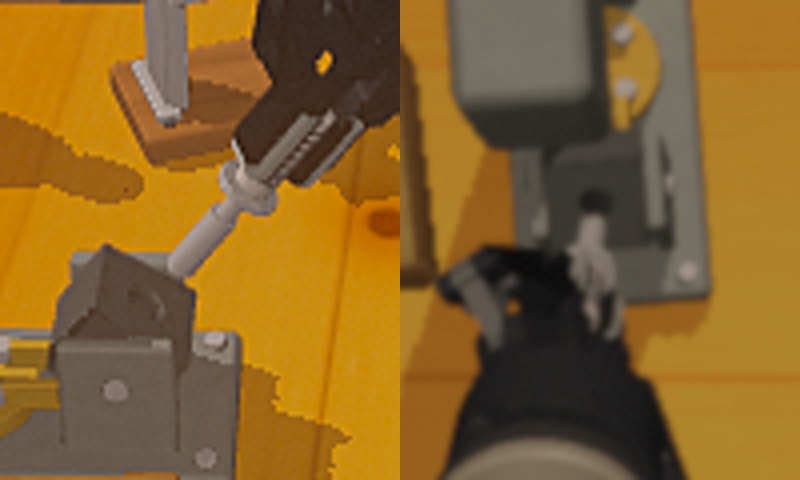

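The pin is out, with its tip in view above the bore, and it is aligned with the tool. Next I plan the transfer.

```bash
cat >> w.py <<'E'
YR=np.radians(26);XR=np.array([np.cos(YR),np.sin(YR),0]);SEAT=np.array([.5965,-.2245,.09])
Rc=R.from_rotvec([1.194,2.301,.439]);RV=ori([0,0,-1],Rc.as_matrix()[:,1])
def at(back,h):return SEAT-back*XR+[0,0,.014+h]
E
python3 -c "
from man import *
q=np.array(status.get_obs()['joints'])
go([(np.array([.50,-.12,.23]),RV),(at(.075,.06),RV),(at(.075,.004),RV),(at(0,.004),RV)],q)
row([.50,-.12,.23],RV)"
```

```text
[ 0.5  -0.12  0.23] [1.32  2.851 0.   ] [ 0.  0. -1.] [ 1.11  0.52 -1.3   1.88  0.55  1.17  0.32] [0. 0.] 7 0.014
[ 0.529 -0.257  0.164] [1.32  2.851 0.   ] [ 0.  0. -1.] [ 1.15  0.69 -1.16  1.78  0.7   1.15  0.48] [0. 0.] 3 1
[ 0.529 -0.257  0.108] [1.32  2.851 0.   ] [ 0.  0. -1.] [ 1.12  0.75 -1.1   1.82  0.77  1.07  0.42] [0. 0.] 1 1
[ 0.596 -0.224  0.108] [1.32  2.851 0.   ] [ 0.  0. -1.] [ 0.97  0.81 -1.07  1.7   0.78  1.12  0.37] [0. 0.] 2 1
[ 0.5137  0.3278 -0.0883] [-104.8  -55.9 -110.4]
```

```bash
python3 -m creep '0 0 0 0 0 -20 -1;0.1 0.06 -0.01 -25 -10 -60 -1;0.514 0.328 -0.088 -105 -56 -110 -1;0.514 0.328 -0.088 -105 -56 -110 -1;0.514 0.328 -0.088 -105 -56 -110 -1;0.514 0.328 -0.088 -105 -56 -110 -1;0.514 0.328 -0.088 -105 -56 -110 -1;0.514 0.328 -0.088 -105 -56 -110 -1;0.514 0.328 -0.088 -105 -56 -110 -1;0.514 0.328 -0.088 -105 -56 -110 -1'; python3 -c "
from w import *
s=status.get_obs();print(s['joints'].round(2));row([.50,-.12,.23],RV);row(at(.075,.06),RV)"
```

```text
clock: 9.98
tcp_pos: [0.4996, -0.1195, 0.2285]
orientation: [-1.319, -2.85, -0.001]
contact_force: [-1.3, 0.9, -1.3]
grip_width: 0.0147
gripper_force: 39.4
[ 0.95  0.38 -1.02  1.89  0.37  1.08  0.48]
[-0.0001 -0.0012  0.0003] [-0.7 -0.1 -1.5]
[-0.0001 -0.0012  0.0003] [-124.3  -66.8   64.3]
```

```bash
python3 -m creep '0 0 0 -60 -30 0 -1;0 0 0 -124 -67 30 -1;0 0 0 -124 -67 60 -1;0 0 0 -124 -67 60 -1;0 0 0 -124 -67 60 -1;0 0 0 -124 -67 60 -1'; python3 -c "
from w import *
row(at(.075,.004),RV)
a,d1=grab_frame('side');b,d2=grab_frame('top');np.savez('f4.npz',a=a,b=b,d1=d1,d2=d2)
f=lambda p,x,y:cv2.resize(p[y:y+120,x:x+100,::-1],(400,480),interpolation=cv2.INTER_CUBIC)
print(proj('side',[at(.075,.06)-[0,0,.014+t] for t in(0,.048)]),proj('top',[SEAT]))
cv2.imwrite('pics/s4.png',np.hstack([f(a,260,150),f(b,350,140)]))"
```

```text
clock: 10.72
tcp_pos: [0.5303, -0.2563, 0.1714]
orientation: [1.315, 2.851, 0.0]
contact_force: [0.5, -0.9, -0.4]
grip_width: 0.0146
gripper_force: 39.4
[0.001  0.0018 0.0025] [ 0.1 -1.7 63.4]
[[323.33863548 168.30225043]
 [322.86011374 190.52274002]] [[390.86876144 189.12656825]]
```

View pics/s4.png

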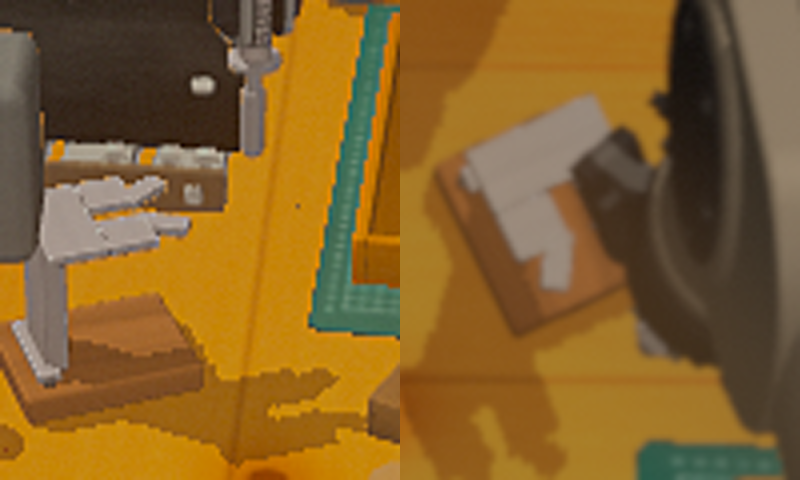

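The side crop shows the pin hanging upright, with the collar at (323,168) and the tip at (323,189), as predicted. I'll descend and go in.

```bash
python3 -m creep '0 0 0 0 -1 30 -1;0 0 0 0 -1.7 63 -1;0 0 0 0 -1.7 63 -1;0 0 0 0 -1.7 63 -1'; python3 -c "
from w import *
row(at(.075,.004),RV);row(at(.035,.004),RV);row(at(.02,.004),RV);row(at(0,.004),RV)"
```

```text
clock: 11.32
tcp_pos: [0.5291, -0.2589, 0.108]
orientation: [1.319, 2.85, 0.001]
contact_force: [-0.0, -1.2, -0.9]
grip_width: 0.015
gripper_force: 39.4
[0.0009 0.0009 0.0002] [ 1.1  1.  -0. ]
[0.0009 0.0009 0.0002] [-8.8 39.7  0. ]
[0.0009 0.0009 0.0002] [-12.5  54.3   0. ]
[0.0009 0.0009 0.0002] [-17.4  73.6   0. ]
```

```bash
python3 -m creep '0 0 0 -4 20 0 -1;0 0 0 -9 40 0 -1;0 0 0 -11 48 0 -1;0 0 0 -12.5 54 0 -1;0 0 0 -12.5 54 0 -1'; python3 -c "
from w import *
row(at(.02,.004),RV);row(at(0,.004),RV)
a,d1=grab_frame('side')
cv2.imwrite('pics/s5.png',cv2.resize(a[150:270,240:340,::-1],(500,600),interpolation=cv2.INTER_CUBIC))"
```

```text
clock: 11.95
tcp_pos: [0.5774, -0.2336, 0.1064]
orientation: [-1.319, -2.85, -0.0]
contact_force: [-0.6, 0.0, -0.3]
grip_width: 0.0148
gripper_force: 39.4
[-0.0003 -0.0008  0.    ] [-0.5  1.1 -1.6]
[-0.0003 -0.0008  0.    ] [-5.4 20.4 -1.6]
```

View pics/s5.png

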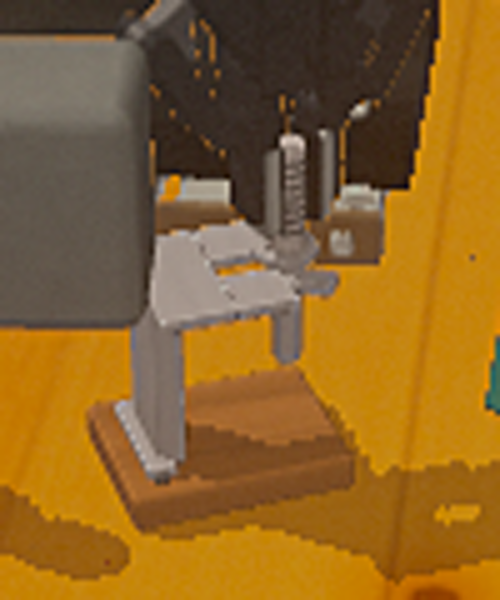

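The pin's neck is at the notch, with the collar at (295,250) above the plate, the shank below it and no contact force. I'll push on in to the seat.

```bash
python3 -m creep '0 0 0 -2 6 -1 -1;0 0 0 -3 12 -1 -1;0 0 0 -4.5 17 -1 -1;0 0 0 -5.4 20.5 -1 -1;0 0 0 -5.4 20.5 -1 -1;0 0 0 -5.4 20.5 -1 -1'; python3 -c "
from w import *
row(at(0,.004),RV);row(at(0,0),RV)"
```

```text
clock: 12.75
tcp_pos: [0.5963, -0.2247, 0.1073]
orientation: [-1.32, -2.85, 0.0]
contact_force: [-0.1, 0.4, -1.6]
grip_width: 0.0147
gripper_force: 39.4
[-0.0005 -0.0008 -0.0004] [ 0.   0.3 -0.7]
[-0.0005 -0.0008 -0.0004] [-0.   0.3  3.3]
```

```bash
python3 -m creep '0 0 0 -0.3 1 0 -1;0 0 0 -0.5 2 0 -1;0 0 0 -0.5 2 0 -1'; python3 -m creep '0 0 0 -0.3 1 0 -1;0 0 0 -0.5 2 0 -1;0 0 0 -0.5 2 0 -1'
```

```text
clock: 13.12
tcp_pos: [0.5984, -0.2236, 0.1074]
orientation: [-1.32, -2.85, -0.0]
contact_force: [-0.5, -0.7, -0.7]
grip_width: 0.0146
gripper_force: 39.4
clock: 13.5
tcp_pos: [0.5999, -0.2229, 0.1074]
orientation: [-1.32, -2.85, 0.001]
contact_force: [-0.9, 0.0, 0.2]
grip_width: 0.0146
gripper_force: 39.4
```

Still no wall after 4 mm, so I'll probe a little further.

```bash
python3 -m creep '0 0 0 -0.3 1 0 -1;0 0 0 -0.5 2 0 -1;0 0 0 -0.5 2 0 -1'; python3 -m creep '0 0 0 -0.3 1 0 -1;0 0 0 -0.5 2 0 -1;0 0 0 -0.5 2 0 -1'
```

```text
clock: 13.88
tcp_pos: [0.6004, -0.2228, 0.1072]
orientation: [-1.32, -2.847, 0.004]
contact_force: [-6.2, -1.8, 3.6]
grip_width: 0.0146
gripper_force: 40.0
clock: 14.25
tcp_pos: [0.6008, -0.2228, 0.107]
orientation: [-1.32, -2.845, 0.008]
contact_force: [-9.4, -2.4, 6.8]
grip_width: 0.0148
gripper_force: 40.5
```

The neck met the wall about 4 mm past my estimate, so the true seat is about 2 mm back. I'll back off and lower.

```bash
python3 -m creep '0 0 0 1.4 -5.5 0 -1;0 0 0 1.4 -5.5 1 -1;0 0 0 1.4 -5.5 2 -1;0 0 0 1.4 -5.5 2 -1'; python3 -m creep '0 0 0 0 0 1 -1;0 0 0 0 0 1.5 -1;0 0 0 0 0 1.5 -1'
```

```text
clock: 14.75
tcp_pos: [0.5991, -0.223, 0.1053]
orientation: [-1.319, -2.851, -0.001]
contact_force: [0.6, 0.6, -0.5]
grip_width: 0.0151
gripper_force: 39.5
clock: 15.12
tcp_pos: [0.5992, -0.2232, 0.1051]
orientation: [1.32, 2.851, 0.0]
contact_force: [-2.8, 0.6, 7.0]
grip_width: 0.0148
gripper_force: 40.3
```

```bash
python3 -m creep '0 0 0 0 0 -1 -1;0 0 0 0 0 -1 -0.4;0 0 0 0 0 -1 0;0 0 0 0 0 -1 0.3;0 0 0 0 0 -1 0.5;0 0 0 0 0 -1 0.5' ; python3 -m creep '0 0 0 0 0 -15 0.5;0 0 0 0 0 -40 0.5;0 0 0 0 0 -80 0.5;0 0 0 0 0 -120 0.5;0 0 0 0 0 -120 0.5'; python3 -c "
from w import *
a,d1=grab_frame('side');c=cloud('side',d1)
m=((c>(.57,-.26,.06))&(c<(.63,-.19,.15))).all(-1)
cv2.imwrite('pics/s6.png',cv2.resize(a[150:270,240:340,::-1],(500,600),interpolation=cv2.INTER_CUBIC))
k=c[m&(c[...,2]>.098)];print(len(k),k.mean(0),k[:,2].max());
for z in(.102,.11,.12,.13):print(z,k[abs(k[:,2]-z)<.004].mean(0))"
```

```text
clock: 15.88
tcp_pos: [0.5987, -0.2234, 0.1049]
orientation: [-1.32, -2.85, -0.0]
contact_force: [0.3, -0.4, 0.2]
grip_width: 0.0641
gripper_force: 0.0
clock: 16.5
tcp_pos: [0.6012, -0.2232, 0.2298]
orientation: [1.317, 2.845, 0.002]
contact_force: [0.1, -0.0, 0.3]
grip_width: 0.0643
gripper_force: 0.0
182 [ 0.59776866 -0.21809015  0.12132846] 0.14030028589294824
0.102 [ 0.59757187 -0.2173039   0.10223087]
0.11 [ 0.59792885 -0.2173644   0.11003589]
0.12 [ 0.59753897 -0.2173188   0.12009005]
0.13 [ 0.59791452 -0.21749761  0.13008102]
```

View pics/s6.png

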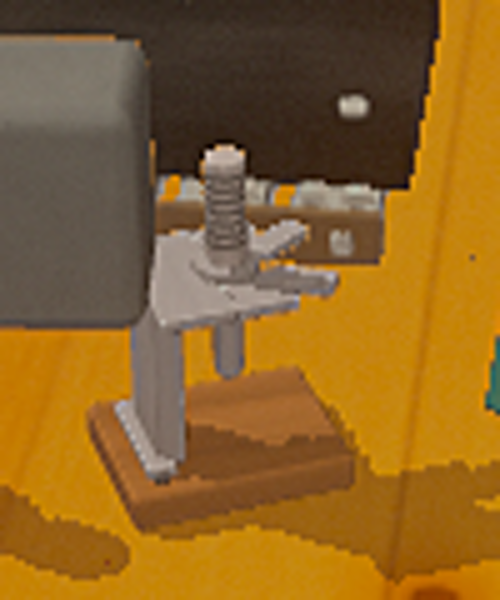

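The pin hangs upright in the notch, with the knob top at z = 0.140 m as expected, the collar on the plate and the gripper clear.

```bash
python3 -c "
from bench import r
print(r.hand_in())"
```

```text
the job is handed in; nothing more can be done
None
```

The pin is out of the guide block and hangs upright at the inner end of the rest's notch, collar on the plate and gripper clear. I handed the job in just after 16.5 s; no verdict was shown, and I did not re-measure the spool, chisel and sanding block afterwards, though no knock showed in the force readings.

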